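# Click the locking sleeve onto the test post

## Task

Take the steel locking sleeve from among the small parts and slide it, wide end down, over the upright test post. Press it down gently until the post's sprung balls click into the groove inside the sleeve, feeling for the click because the balls' height is not known, and do not force it any further. Let go and leave the sleeve clicked in place, and leave the other parts on the bench where they lie.

Things in the scene. Friction and masses are not known exactly. Their poses are not given: they have to be found in the camera images.
- sleeve: Loose turned-steel sleeve, 58 mm tall, about 0.11 kg, standing wide end down. Skirt 40 mm in diameter from 0 to 32 mm height, ribbed hub (the grip) 32 mm in diameter from 32 to 58 mm. Open 22 mm bore right through, its mouth flared to 30 mm over the lowest 6.5 mm. Origin at the centre of the underside, z along the bore towards the hub.
- sleeve_step (a point): Point on the sleeve's axis at 32 mm height, level with the flat upward step between skirt and hub; fingertips set just above the step can push down on it. Same axes as the sleeve.
- sleeve_groove (a point): Centre of the groove inside the sleeve, on its axis at 23 mm height: 29 mm in diameter, from 19.5 to 27 mm. The bore is plain from 6.5 to 18 mm; the groove's upper edge is a square shoulder that meets the balls 1 mm or so after the click. Same axes as the sleeve.
- test_post: Fixed upright steel post, 20 mm in diameter, on a grey base plate 90 x 90 x 10 mm with four screw heads and a boss, 15 mm high. Two sprung balls stick out 4 mm on opposite sides (+y and -y) at one height that differs from run to run, 42 to 61 mm above the bench, not reported. Origin at the centre of the plate's underside, z up along the post.
- post_tip (a point): Centre of the post's top, 82 mm above the bench; the tip tapers from 20 mm diameter at 76 mm height to 14 mm at the top. Same axes as the post.
- ball_a (a joint): How far the ball on the post's +y side is pressed in (m): 0 = out, 0.002 to 0.003 in the plain bore, 0.0045 at most. The flared mouth stops on the balls; a push of 7 to 12 N takes it over them, it slides some 9 mm with 1 to 4 N of drag, then the balls snap into the groove and pull the sleeve down (the push drops below zero), and the shoulder stops it with a steep rise.
- ball_b (a joint): The same for the -y ball. Clicked home, both are out and the sleeve's underside is about 23 mm below the balls' height, held there. Released on the plain bore, short of the click, it stays there. A push of about 20 N or more can force the shoulder over the balls, past the click; over 40 N is forbidden.
- o_ring_tin: Bystander: round metal tin, 70 mm diameter, 26 mm tall. Origin at the centre of the underside.
- ptfe_roll: Bystander: small flat roll of sealing tape, 52 mm diameter, 13 mm tall, lying flat. Origin at the centre of the underside.
- fitting_nipple: Bystander: brass double nipple lying flat, 22 x 50 x 25 mm. Origin under its centre.
- fitting_tee: Bystander: steel tee fitting lying flat, 39 x 56 x 19 mm. Origin under its centre.
- gauge_white: Bystander: small white-cased dial gauge lying on its back, 85 x 69 x 21 mm. Origin under its centre.
Things that resemble listed ones, but are neither listed nor needed, are in the scene too. Leave any pink look-alike of the test_post alone.

How it is judged:
On the way:
1. the sleeve is on the post's tip, wide end down, its underside below the tip (horizontal distance between sleeve and test_post below 0.004 m and z of sleeve in the frame of test_post below 0.076 m and angle between the z axis of sleeve and the z axis of test_post, either way round below 0.15 rad), for 0.1 s.
At the end, for the whole second after the job is handed in: The sleeve sits upright on the test post, wide end down, centred within 3 mm and at rest, its underside 16.5 to 39.7 mm above the bench, with both sprung balls out in its groove (each pressed in by less than 1 mm) (horizontal distance between sleeve and test_post below 0.003 m and z of sleeve in the frame of test_post between 0.0165 and 0.0397 m and angle between sleeve's own z axis and vertical below 0.12 rad and value of joint each of ball_a, ball_b below 0.001 m and linear speed of sleeve below 0.02 m/s); the robot touches nothing.
It fails at once if the sleeve is pressed on the post or its balls with more than 40 N (contact force between sleeve and test_post above 40 N).
It fails at once if another part on the bench is moved by more than 25 mm (distance of any of o_ring_tin, ptfe_roll, fitting_nipple, fitting_tee, gauge_white from where it was at the start of the episode above 0.025 m).
It also fails if it takes over 72 s, if anything falls off the work surface, if the arm or the gripper's body presses on something with over 40 N, if the wrist force passes 120 N, or if a joint passes its speed limit or range.

## Robot

A 7-joint arm with a two-finger parallel gripper is mounted at the origin on a cart in front of the work surface, level with it; the furniture and walls round the work are solid. World frame = base frame: x ahead of the robot, y to its left, z up, the work surface at z = 0. Lengths are in m, angles in rad, forces in N, time in s.
With the tool pointing down it reaches from about 0.4 to 0.875 m from the base axis. Payload 19.3 kg.
Tool frame: the origin (TCP) lies between the finger pads; the fingertips stand bot.tcp_to_tips ahead of it and the grasp point (between the pads) is the TCP (bot.tcp_to_tips is the distance from the TCP to the fingertips, in m); z points along the fingers, y is the line along which they close (so a half turn about z gives the same grasp; the last joint's range is limited). The gripper opens to 85 mm and grips with 20 to 120 N. Pads are 22 mm wide; open, the fingers measure 114 mm over their backs; the gripper's body (76 mm by 85 mm) begins 54 mm behind the grasp point. The pads swing forward as they close: fully open they stand 13 mm farther back than shut.
Start: joints at [-1.362, 0.521, -0.036, 1.599, 0.021, 1.021, -0.113], TCP at [0.172, 0.601, 0.25] pointing down, gripper open.
Joint ranges: [-2.91, 2.91], [-0.3, 2.13], [-1.5, 1.42], [0.17, 2.43], [-1.26, 4.41], [0.16, 1.93], [-2.52, 2.52]. Speed limits (rad/s): [1.89, 1.89, 2.39, 2.39, 3.01, 3.01, 3.01].

## Interface

Orientations are given as [roll, pitch, yaw] about the fixed x, y, z axes, in that order (R = Rz(yaw) Ry(pitch) Rx(roll)).
In Python, from workcell import telemetry, grab_frame, bot gives the robot as it stands. The module is installed in compiled form; this text tells all that it offers.
- The arm moves only by the shell command python3 -m crank 'ROWS' [FORCE]. ROWS is text: rows parted by semicolons, each of 7 numbers parted by spaces: the finger opening in m, from 0 to 0.0854, then the shift along the tool's x, y, z in m, then the turn, a rotation vector about the tool's x, y, z in degrees. A call has exactly 8 rows; each row shifts and turns the commanded pose from where the row before left it, along the tool's axes as they then stand; what a row does not reach is not made up. A row lasts 1/12 s, in which the tool goes at most 41.7 mm and 7.16 degrees, less where a joint would pass 70% of its speed; a pose out of reach is approached as far as the arm can. A call with a gripper value outside its range is refused whole. The fingers move at their own pace and stop on an object; FORCE is the grip in N (left out, the last holds). Time passes only in rows, so rows that do not move let the fingers close, or fill a call up. It gives the time, the measured TCP pose, the force, the opening and the grip force at its end, in the units of the state.
- telemetry.observe(): the state, without advancing time (a new reading comes with each control period).
- grab_frame(name): name is "scene" or "top" or "wrist"; returns a dict with "pixels" (400x640x3 uint8, red, green, blue), "depth" (400x640 float32, m along the optical axis (not along the pixel's ray), 0 where there is no reading), "vertical_fov" (degrees; the focal length in pixels is half the picture's height over the tangent of half this angle, whatever the lens; pixels are square), "cx", "cy" (the principal point, pixels), "R" (3x3) and "t" (3): a world point X has camera coordinates R X + t; the wrist camera has in their place "hand_eye" (4x4, takes a point from camera to tool coordinates, whose origin is the TCP and whose axes are the flange's). Camera axes: x right, y down, z forward; pixel columns grow to the right and rows downward; lengths in m; the calibration is good to about 2 mm. A picture is of the moment at which its call begins: read the wrist's pose just before it.
- bot.job_done(): hands the job in; it is judged then, once.
The state is a dict: "clock": time; "qpos": joint angles; "qd": joint speeds; "joint_efforts": joint torques, N m; "position": TCP position; "tool_rot": TCP orientation; "force": force on the tool from outside, world axes, zero at the start; "moment": the same for the moment, N m; "grip_width": finger opening in m; "finger_force": force on a finger pad.
Only numpy, scipy, OpenCV 4.12 (cv2) and the standard library are available. Lean on these libraries where they do the work, as an engineer would, in place of code of your own. Each camera call takes 0.05 s, during which the arm holds its last target. There are 200 camera calls.

## Working session

There is one attempt and no reset: what is moved stays moved. The work goes in short steps, Python scripts to look and compute and a shell command to move; the robot and the scene stay as the last step left them, time stands still between calls to the robot, and variables do not carry over. Pictures are saved under pics/ and viewed, at most 10 in all, crops included, and the job is handed in when it is done.

```bash
mkdir -p pics
cat > h.py <<'E'
import numpy as np, cv2
from workcell import telemetry, grab_frame, bot
from scipy.spatial.transform import Rotation as Ro
def grab(name):
    s=telemetry.observe(); f=grab_frame(name); p=f["pixels"]
    f["f"]=p.shape[0]/2/np.tan(np.radians(f["vertical_fov"])/2)
    if "hand_eye" in f:
        T=np.eye(4); T[:3,:3]=Ro.from_euler('xyz',s["tool_rot"]).as_matrix(); T[:3,3]=s["position"]
        f["M"]=T@np.array(f["hand_eye"])
    else:
        M=np.eye(4); M[:3,:3]=f["R"]; M[:3,3]=f["t"]; f["M"]=np.linalg.inv(M)
    return f
def ray(f,u,v,z):
    d=f["M"][:3,:3]@np.array([(u-f["cx"])/f["f"],(v-f["cy"])/f["f"],1]); o=f["M"][:3,3]
    return o+d*(z-o[2])/d[2]
def cloud(f):
    d=f["depth"]; v,u=np.indices(d.shape)
    P=np.stack([(u-f["cx"])/f["f"]*d,(v-f["cy"])/f["f"]*d,d],-1)
    W=P@f["M"][:3,:3].T+f["M"][:3,3]; W[d==0]=np.nan; return W
def save(f,n,box=None,k=1):
    p=f["pixels"][:,:,::-1]
    if box: u0,v0,u1,v1=box; p=p[v0:v1,u0:u1]
    cv2.imwrite("pics/"+n,cv2.resize(p,None,fx=k,fy=k,interpolation=cv2.INTER_CUBIC))
E
python3 - <<'E'
from h import *
print(telemetry.observe(), bot.tcp_to_tips)
for n in("top","scene"):
    f=grab(n); save(f,n+".png"); print(n,f["M"][:3,3],f["f"],f["cx"],f["cy"],(f["depth"]>0).mean())
    np.save(n+"_cloud.npy",cloud(f))
E
```

```text
{'clock': 0.0, 'qpos': array([-1.36215284,  0.52203555, -0.03633631,  1.60002568,  0.02118772,
        1.02112473, -0.11278087]), 'qd': array([-1.30357438e-03, -8.78836134e-04, -7.74808728e-05, -2.48839920e-03,
       -1.01269880e-03, -3.37752441e-04,  1.59440875e-03]), 'joint_efforts': array([ 1.54035615e-04, -9.27130008e+01,  1.98020071e+00, -3.69907236e+01,
        1.80138083e-02,  8.55238759e-03,  6.61915919e-05]), 'position': array([0.17196259, 0.60052594, 0.24970588]), 'tool_rot': array([-3.14038611e+00,  7.32476556e-05,  2.86275999e+00]), 'force': array([ 0.65544411,  1.01049403, -0.79969599]), 'moment': array([ 0.03912701,  0.02763903, -0.01355837]), 'finger_force': 0.0, 'grip_width': 0.08518408091568784} 0.019
top [0.31787815 0.2673664  1.02082608] 416.56005456749983 327.26906455461733 199.5057750972263 0.9958984375
scene [ 0.09841675 -0.23995243  0.60887269] 399.53971569055966 321.0337228502681 198.23021867867502 0.9958828125
```

View pics/top.png

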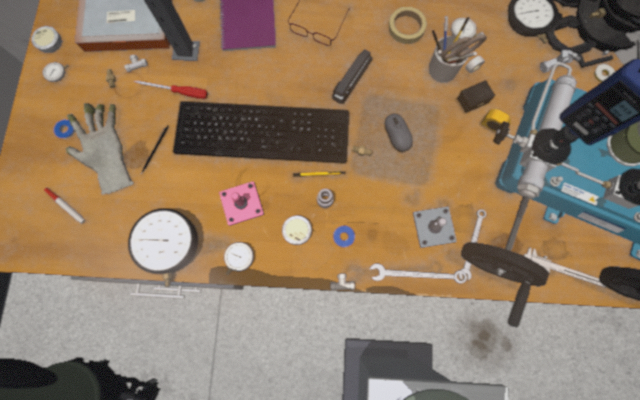

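View pics/scene.png

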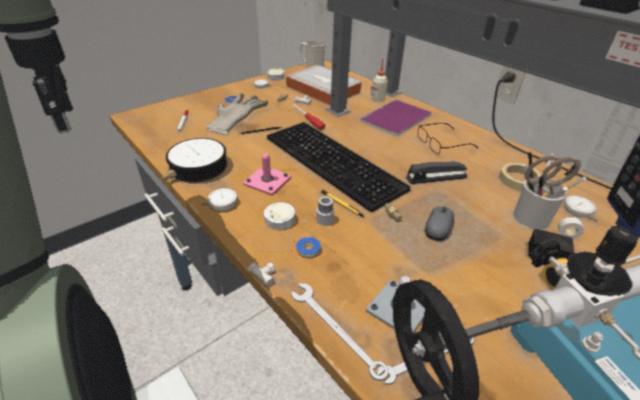

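Top view: the sleeve candidates are the grey ribbed cylinder at (325,198), a tin at (296,230), and the brass nipple at (362,151). Only the first fits the sleeve (grey, stepped, upright), and in the scene view it is at (324,209). The grey post plate is at (436,226) in the top view; the pink one at (241,202) is the decoy to leave alone. I'll confirm with a crop and measure.

Run:
```python
from h import *
f=grab("top"); g=grab("scene"); a=f["pixels"][170:265,300:470][:,:,::-1]; b=g["pixels"][180:250,250:420][:,:,::-1]
cv2.imwrite("pics/crop.png",cv2.resize(np.vstack([a,b]),None,fx=3.5,fy=3.5,interpolation=cv2.INTER_CUBIC))
W=cloud(f)
for n,(u0,v0,u1,v1) in dict(sleeve=(310,182,342,212),post=(410,202,460,250)).items():
    w=W[v0:v1,u0:u1].reshape(-1,3)
    for lo,hi in((.004,.02),(.02,.04),(.04,.056),(.056,.065),(.065,.1)):
        m=(w[:,2]>lo)&(w[:,2]<hi)
        if m.sum(): print(n,lo,hi,m.sum(),np.round(w[m].mean(0),4),np.round(w[m].min(0),3),np.round(w[m].max(0),3))
for u,v,z in((325,196,.058),(436,226,.01),(436,222,.08),(241,202,0),(436,380,0)): print(u,v,ray(f,u,v,z).round(4))
# plate corners
h=cv2.cvtColor(f["pixels"],cv2.COLOR_RGB2HSV); m=(h[:,:,1]<60).astype(np.uint8); k=np.zeros_like(m);k[200:255,405:468]=1
c=max(cv2.findContours(m*k,0,1)[0],key=cv2.contourArea); r=cv2.minAreaRect(c); print(r)
bx=np.array([ray(f,*p,.01) for p in cv2.boxPoints(r)]);print(bx.round(3),bx.mean(0))
```

```text
sleeve 0.004 0.02 44 [0.5626 0.2802 0.0114] [0.539 0.243 0.004] [0.607 0.302 0.02 ]
sleeve 0.02 0.04 85 [0.5536 0.2823 0.031 ] [0.541 0.263 0.021] [0.573 0.303 0.04 ]
sleeve 0.04 0.056 45 [0.5595 0.2832 0.0493] [0.544 0.268 0.04 ] [0.576 0.297 0.056]
sleeve 0.056 0.065 64 [0.5599 0.2827 0.0583] [0.545 0.268 0.056] [0.576 0.297 0.062]
post 0.004 0.02 1240 [0.5072 0.0111 0.0104] [ 0.451 -0.053  0.004] [0.572 0.068 0.019]
post 0.02 0.04 23 [0.504  0.015  0.0301] [0.499 0.005 0.02 ] [0.514 0.019 0.04 ]
post 0.04 0.056 15 [0.503  0.0143 0.0481] [0.499 0.006 0.04 ] [0.516 0.02  0.055]
post 0.056 0.065 12 [0.506  0.0182 0.062 ] [0.501 0.012 0.058] [0.514 0.022 0.064]
post 0.065 0.1 69 [0.5073 0.0115 0.0789] [0.499 0.    0.065] [0.517 0.02  0.086]
325 196 [0.5579 0.2826 0.058 ]
436 226 [0.5098 0.0062 0.01  ]
436 222 [0.5059 0.0242 0.08  ]
241 202 [0.5445 0.4935 0.    ]
436 380 [0.1546 0.0049 0.    ]
((434.2115783691406, 226.55767822265625), (37.26205825805664, 36.2814826965332), 78.69007110595703)
[[ 0.542  0.064  0.01 ]
 [ 0.565 -0.025  0.01 ]
 [ 0.475 -0.042  0.01 ]
 [ 0.452  0.045  0.01 ]] [0.50869015 0.01058211 0.01      ]
```

View pics/crop.png

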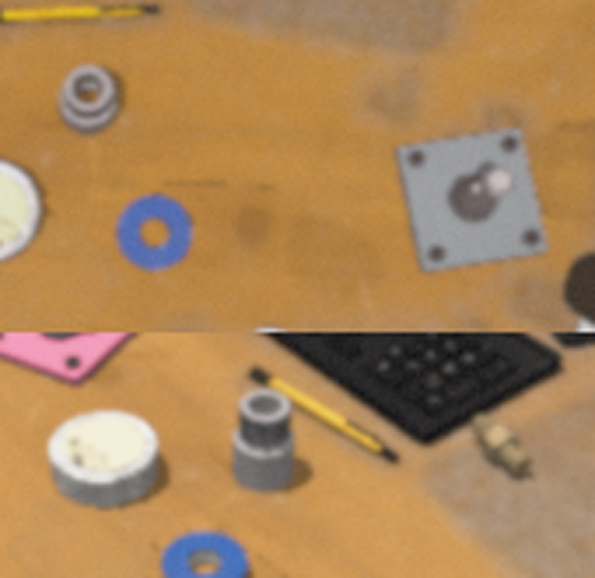

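The crop confirms the stepped steel sleeve standing wide end down, at top crop (90,98), with the grey post at (480,192). I'll move above the sleeve and turn to align the tool with the world axes.

```bash
R='0.06 -0.0243 -0.0199 0 0 0 -1'; 
python3 -m crank '0.085 -0.0243 -0.0199 0 0 0 -1;0.085 -0.0243 -0.0199 0 0 0 -1;0.085 -0.0243 -0.0199 0 0 0 -1;0.085 -0.0243 -0.0199 0 0 0 -1;0.085 -0.0243 -0.0199 0 0 0 -1;0.085 -0.0243 -0.0199 0 0 0 -1;0.085 -0.0243 -0.0199 0 0 0 -1;0.085 -0.0243 -0.0199 0 0 0 -1' 60
python3 - <<'E'
import numpy as np
from h import *
for n in("top","scene"):
    W=np.load(n+"_cloud.npy").reshape(-1,3)
    m=(abs(W[:,0]-.508)<.1)&(abs(W[:,1]-.011)<.16)&(W[:,2]>.04)&(np.hypot(W[:,0]-.508,W[:,1]-.011)>.03)
    w=W[m]; print(n,len(w)); 
    for y0 in np.arange(-.16,.18,.04):
        q=w[(w[:,1]>=y0)&(w[:,1]<y0+.04)]
        if len(q): print(y0.round(2),len(q),q.min(0).round(3),q.max(0).round(3))
E
```

```text
clock: 0.87
position: [0.328, 0.4022, 0.2503]
tool_rot: [3.142, 0.0, 3.003]
force: [0.5, 0.6, 0.1]
grip_width: 0.0853
finger_force: 0.0
top 1556
-0.16 303 [ 0.408 -0.149  0.112] [ 0.542 -0.12   0.211]
-0.12 497 [ 0.408 -0.12   0.041] [ 0.462 -0.08   0.213]
-0.08 509 [ 0.413 -0.08   0.041] [ 0.449 -0.04   0.208]
-0.04 247 [ 0.427 -0.04   0.07 ] [ 0.457 -0.021  0.177]
scene 3448
-0.16 623 [ 0.408 -0.149  0.053] [ 0.584 -0.12   0.21 ]
-0.12 1207 [ 0.408 -0.12   0.04 ] [ 0.434 -0.08   0.209]
-0.08 1346 [ 0.411 -0.08   0.04 ] [ 0.447 -0.04   0.205]
-0.04 272 [ 0.427 -0.04   0.069] [ 0.442 -0.021  0.174]
```

```bash
python3 -m crank '0.085 -0.0286 -0.015 0.0125 0 0 -1;0.085 -0.0286 -0.015 0.0125 0 0 -1;0.085 -0.0286 -0.015 0.0125 0 0 -1;0.085 -0.0286 -0.015 0.0125 0 0 -1;0.085 -0.0286 -0.015 0.0125 0 0 -1;0.085 -0.0286 -0.015 0.0125 0 0 -1;0.085 -0.0286 -0.015 0.0125 0 0 -1;0.085 -0.0286 -0.015 0.0125 0 0 -1'
python3 - <<'E'
from h import *
f=grab("wrist"); save(f,"w1.png"); W=cloud(f); p=telemetry.observe(); print(p["position"],p["tool_rot"],p["qpos"])
m=(abs(W[:,:,0]-.56)<.04)&(abs(W[:,:,1]-.283)<.04)
for lo,hi in((.026,.036),(.05,.066)):
    w=W[m&(W[:,:,2]>lo)&(W[:,:,2]<hi)]; c,r=cv2.minEnclosingCircle(w[:,:2].astype(np.float32)) if len(w) else (0,0); print(len(w),w.mean(0),np.percentile(w,[1,99],axis=0).round(4),c,r)
E
```

```text
clock: 1.53
position: [0.5471, 0.2651, 0.1496]
tool_rot: [-3.142, -0.0, -3.14]
force: [0.1, 0.7, 0.2]
grip_width: 0.085
finger_force: 0.0
[0.55145845 0.26011582 0.14724887] [-3.13817225e+00  4.53600584e-04  3.13913300e+00] [-0.53234427  0.61949444 -0.01048076  1.72923231  0.01296325  0.79431399
  1.01836323]
542 [0.55272543 0.28256319 0.03151451] [[0.5407 0.2647 0.0263]
 [0.5715 0.3035 0.0355]] (0.5600422620773315, 0.28386372327804565) 0.02019687555730343
890 [0.55909194 0.28388235 0.05663962] [[0.5441 0.268  0.0504]
 [0.5751 0.2994 0.0594]] (0.5602596998214722, 0.28407976031303406) 0.016802437603473663
```

View pics/w1.png

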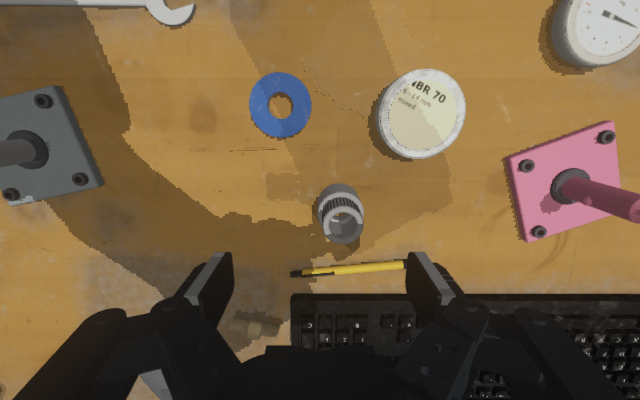

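The wrist view shows the sleeve alone at (341,218), with the tin and the roll clear of the fingers. I'll centre above it.

```bash
python3 -m crank '0.065 -0.0045 0.012 0 0 0 0;0.065 -0.004 0.012 0 0 0 0;0.065 0 0 0.015 0 0 0;0.065 0 0 0.015 0 0 0;0.065 0 0 0.015 0 0 0;0.065 0 0 0 0 0 0;0.065 0 0 0 0 0 0;0.065 0 0 0 0 0 0' 60
python3 - <<'E'
from h import *
p=telemetry.observe(); print(p["position"],p["tool_rot"],p["grip_width"]); print((np.array([.560,.284,.053])-p["position"])*[-1,1,-1])
E
```

```text
clock: 2.25
position: [0.5546, 0.2903, 0.106]
tool_rot: [3.141, 0.001, -3.141]
force: [-0.1, 0.5, 1.4]
grip_width: 0.0649
finger_force: 0.0
[0.55464995 0.2903471  0.10604507] [ 3.14130792e+00  5.31813632e-04 -3.14123886e+00] 0.06492731981917173
[-0.00535005 -0.0063471   0.05304507]
```

```bash
python3 -m crank '0.065 -0.0054 -0.0063 0 0 0 0;0.065 0 0 0.01 0 0 0;0.065 0 0 0.012 0 0 0;0.065 0 0 0.012 0 0 0;0.065 0 0 0.012 0 0 0;0.065 0 0 0.006 0 0 0;0.065 0 0 0 0 0 0;0.065 0 0 0 0 0 0' 60
python3 - <<'E'
from h import *
p=telemetry.observe(); print(p["position"],p["tool_rot"],p["force"]); print((np.array([.560,.284,.053])-p["position"])*[-1,1,-1])
f=grab("wrist"); save(f,"w2.png")
E
```

```text
clock: 2.92
position: [0.5595, 0.2839, 0.0527]
tool_rot: [-3.141, -0.001, -3.141]
force: [0.1, -0.2, 0.1]
grip_width: 0.0648
finger_force: 0.0
[0.5595062  0.2838715  0.05274599] [-3.14109346e+00 -8.19069963e-04 -3.14095415e+00] [ 0.0878898  -0.155576    0.05501597]
[-0.0004938   0.0001285  -0.00025401]
```

View pics/w2.png

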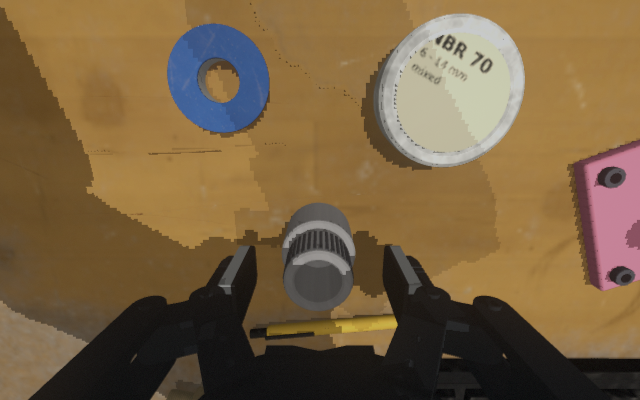

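The fingers at (240,270) and (400,270) straddle the hub at (320,260). Closing.

```bash
python3 -m crank '0.02 0 0 0 0 0 0;0.02 0 0 0 0 0 0;0.02 0 0 0 0 0 0;0.02 0 0 0 0 0 0;0.02 0 0 0 0 0 0;0.02 0 0 0 0 0 0;0.02 0 0 0 0 0 0;0.02 0 0 0 0 0 0' 70
```

```text
clock: 3.63
position: [0.5601, 0.2841, 0.0541]
tool_rot: [3.141, 0.001, -3.141]
force: [-2.3, -0.7, 6.5]
grip_width: 0.0303
finger_force: 68.8
```

```bash
python3 -m crank '0.02 0 0 -0.03 0 0 0;0.02 0 0 -0.04 0 0 0;0.02 0 -0.02 -0.04 0 0 0;0.02 0 -0.036 -0.03 0 0 0;0.02 0 -0.036 0 0 0 0;0.02 0 -0.036 0 0 0 0;0.02 0 -0.036 0 0 0 0;0.02 0 -0.02 0 0 0 0' 
python3 -m crank '0.02 0 -0.01 0 0 0 0;0.02 0 0 0 0 0 0;0.02 0 0 0 0 0 0;0.02 0 0 0 0 0 0;0.02 0 0 0 0 0 0;0.02 0 0 0 0 0 0;0.02 0 0 0 0 0 0;0.02 0 0 0 0 0 0'
python3 - <<'E'
from h import *
f=grab("wrist"); save(f,"w3.png"); W=cloud(f); p=telemetry.observe(); print(p["position"],p["tool_rot"],p["qpos"],p["force"])
m=(abs(W[:,:,0]-.508)<.03)&(abs(W[:,:,1]-.011)<.03)
for lo,hi in((.02,.03),(.03,.04),(.04,.05),(.05,.06),(.06,.07),(.07,.078),(.08,.09)):
    w=W[m&(W[:,:,2]>lo)&(W[:,:,2]<hi)]
    if len(w): print(lo,len(w),w.mean(0).round(4),np.percentile(w,[2,98],axis=0).round(4).tolist())
h=cv2.cvtColor(f["pixels"],cv2.COLOR_RGB2HSV)
E
```

```text
clock: 4.3
position: [0.5597, 0.1008, 0.1879]
tool_rot: [-3.14, 0.001, 3.139]
force: [1.1, -0.6, -0.8]
grip_width: 0.03
finger_force: 69.8
clock: 4.97
position: [0.5598, 0.0957, 0.1872]
tool_rot: [-3.142, -0.0, -3.141]
force: [-0.2, -0.1, -0.6]
grip_width: 0.0303
finger_force: 69.8
[0.55980599 0.0956063  0.18719944] [-3.14157884e+00 -7.49730358e-05 -3.14065183e+00] [-0.26815942  0.50737177 -0.00737706  1.814477    0.00489361  0.81983733
  1.29379059] [-0.48069765  0.0494955  -1.16471664]
0.02 60 [0.505  0.018  0.0253] [[0.4983, 0.0112, 0.0205], [0.5147, 0.0207, 0.0293]]
0.03 67 [0.5063 0.0184 0.035 ] [[0.4986, 0.0134, 0.0301], [0.5164, 0.0207, 0.0395]]
0.04 70 [0.5056 0.018  0.0446] [[0.4983, 0.0109, 0.0404], [0.5159, 0.0207, 0.0494]]
0.05 53 [0.5053 0.017  0.0554] [[0.4983, 0.011, 0.0501], [0.5162, 0.0201, 0.0599]]
0.06 131 [0.5059 0.0196 0.0644] [[0.4985, 0.0126, 0.0606], [0.5159, 0.024, 0.0693]]
0.07 157 [0.5063 0.0158 0.0752] [[0.4984, 0.0029, 0.0703], [0.5177, 0.0204, 0.0779]]
0.08 339 [0.5079 0.0113 0.0817] [[0.5012, 0.0044, 0.0802], [0.5148, 0.018, 0.0833]]
```

View pics/w3.png

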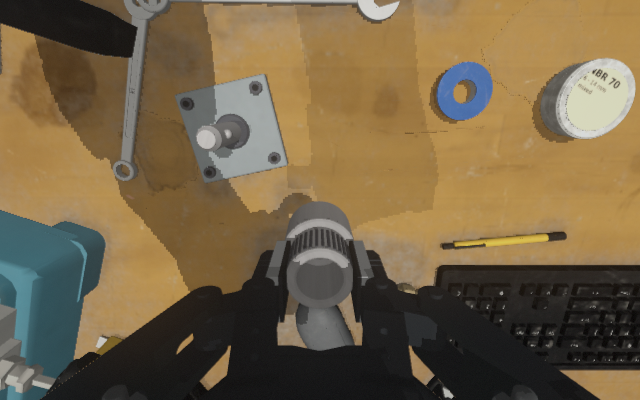

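The wrist view shows the grey post tip at (210,138) and the sleeve held upright at (320,275). The valve wheel is close on the camera side, so I'll turn the gripper -154° about world z in place and keep the camera side away from it. Before turning, I'll check the sleeve in the hand.

```bash
python3 - <<'E'
from h import *
p=telemetry.observe();f=grab("wrist"); W=cloud(f)-p["position"]; print("cam rel TCP",(f["M"][:3,3]-p["position"]).round(3))
m=(np.hypot(W[:,:,0],W[:,:,1])<.026)
for lo,hi in((-.03,-.018),(-.005,.001),(.001,.008)):
    w=W[m&(W[:,:,2]>lo)&(W[:,:,2]<hi)]
    if len(w): print(lo,len(w),w.mean(0).round(4),np.percentile(w,[1,99],axis=0).round(4).tolist())
E
python3 -m crank '0.02 0 0 0 0 0 6.42;0.02 0 0 0 0 0 6.42;0.02 0 0 0 0 0 6.42;0.02 0 0 0 0 0 6.42;0.02 0 0 0 0 0 6.42;0.02 0 0 0 0 0 6.42;0.02 0 0 0 0 0 6.42;0.02 0 0 0 0 0 6.42'
python3 -m crank '0.02 0 0 0 0 0 6.42;0.02 0 0 0 0 0 6.42;0.02 0 0 0 0 0 6.42;0.02 0 0 0 0 0 6.42;0.02 0 0 0 0 0 6.42;0.02 0 0 0 0 0 6.42;0.02 0 0 0 0 0 6.42;0.02 0 0 0 0 0 6.42'
python3 -m crank '0.02 0 0 0 0 0 6.42;0.02 0 0 0 0 0 6.42;0.02 0 0 0 0 0 6.42;0.02 0 0 0 0 0 6.42;0.02 0 0 0 0 0 6.42;0.02 0 0 0 0 0 6.42;0.02 0 0 0 0 0 6.42;0.02 0 0 0 0 0 6.42'
cat > to.py <<'E'
import sys; from h import *
p=telemetry.observe(); R=Ro.from_euler('xyz',p["tool_rot"]).as_matrix(); d=np.array([float(a) for a in sys.argv[1:4]])-p["position"]
print("pos",p["position"].round(4),"rot",p["tool_rot"].round(4),"q7",p["qpos"][6].round(2),"F",p["force"].round(1)); print("world d",d.round(4),"tool d",(R.T@d).round(4))
E
python3 to.py .508 .0112 .187
```

```text
cam rel TCP [-0.077  0.001  0.123]
-0.03 1301 [-0.0094  0.0006 -0.023 ] [[-0.0197, -0.0166, -0.0297], [0.0116, 0.0177, -0.0182]]
-0.005 967 [-0.004   0.0002 -0.0019] [[-0.0163, -0.0243, -0.0049], [0.0117, 0.0242, 0.0009]]
0.001 2409 [-0.0024  0.0005  0.0037] [[-0.0157, -0.0236, 0.0012], [0.0147, 0.0224, 0.0076]]
clock: 5.73
position: [0.5599, 0.0953, 0.1873]
tool_rot: [3.141, 0.0, 2.24]
force: [-0.0, -0.7, -2.1]
grip_width: 0.0303
finger_force: 69.8
clock: 6.4
position: [0.5599, 0.0954, 0.1873]
tool_rot: [3.141, -0.0, 1.344]
force: [-0.2, 1.1, -1.3]
grip_width: 0.0305
finger_force: 69.8
clock: 7.07
position: [0.5599, 0.0954, 0.1873]
tool_rot: [-3.142, -0.0, 0.448]
force: [-0.2, 0.3, -0.4]
grip_width: 0.0306
finger_force: 69.8
pos [0.5599 0.0954 0.1873] rot [-3.1415e+00 -2.0000e-04  4.4760e-01] q7 -0.92 F [-0.2  0.3 -0.4]
world d [-0.0519 -0.0842 -0.0003] tool d [-0.0832  0.0535  0.0003]
```

```bash
python3 -m crank '0.02 -0.0208 0.0134 0 0 0 0;0.02 -0.0208 0.0134 0 0 0 0;0.02 -0.0208 0.0134 0 0 0 0;0.02 -0.0208 0.0133 0 0 0 0;0.02 0 0 0 0 0 0;0.02 0 0 0 0 0 0;0.02 0 0 0 0 0 0;0.02 0 0 0 0 0 0'
python3 to.py .508 .0112 .145
python3 - <<'E'
from h import *
f=grab("scene"); a=f["pixels"][200:400,300:560]; f["pixels"]=a; save(f,"s2.png",k=3)
E
```

```text
clock: 7.73
position: [0.5089, 0.0116, 0.1872]
tool_rot: [-3.142, -0.0, 0.454]
force: [0.2, 0.2, -0.0]
grip_width: 0.0307
finger_force: 69.8
pos [0.5089 0.0116 0.1872] rot [-3.1415e+00 -2.0000e-04  4.5400e-01] q7 -0.77 F [ 0.2  0.2 -0. ]
world d [-0.0009 -0.0004 -0.0422] tool d [-0.0009 -0.      0.0422]
```

View pics/s2.png

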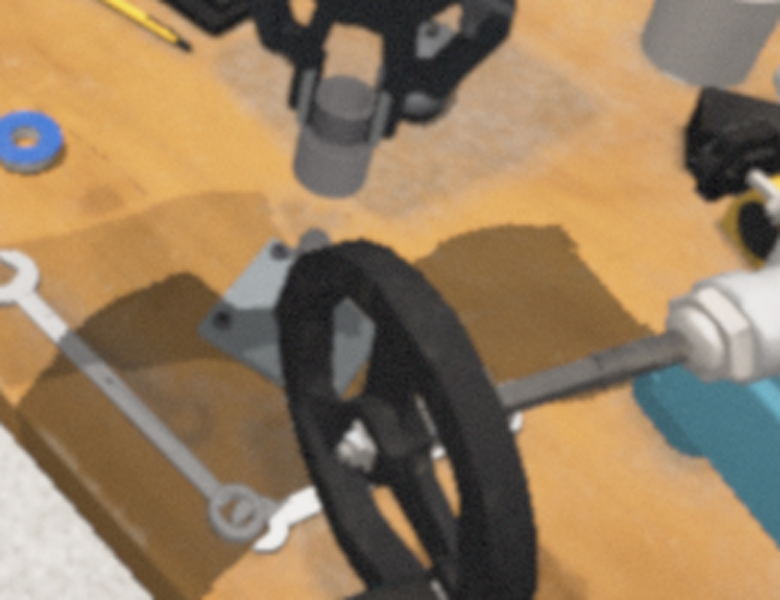

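In the scene crop the sleeve at (335,150) hangs straight above the post tip at (313,240), clear of the wheel. I'll lower it until the underside is just above the tip.

```bash
python3 -m crank '0.02 -0.0009 0 0.008 0 0 0;0.02 0 0 0.012 0 0 0;0.02 0 0 0.012 0 0 0;0.02 0 0 0.01 0 0 0;0.02 0 0 0.003 0 0 0;0.02 0 0 0.003 0 0 0;0.02 0 0 0 0 0 0;0.02 0 0 0 0 0 0'
python3 to.py .508 .0112 .13
```

```text
clock: 8.45
position: [0.5078, 0.0102, 0.1393]
tool_rot: [3.141, -0.0, 0.453]
force: [0.1, 0.7, -0.5]
grip_width: 0.0303
finger_force: 69.8
pos [0.5078 0.0102 0.1393] rot [ 3.1415e+00 -1.0000e-04  4.5260e-01] q7 -0.71 F [ 0.1  0.7 -0.5]
world d [ 0.0002  0.001  -0.0093] tool d [ 0.0006 -0.0008  0.0093]
```

```bash
python3 -m crank '0.02 0.0006 -0.0008 0.002 0 0 0;0.02 0 0 0.002 0 0 0;0.02 0 0 0.002 0 0 0;0.02 0 0 0.002 0 0 0;0.02 0 0 0.002 0 0 0;0.02 0 0 0.001 0 0 0;0.02 0 0 0 0 0 0;0.02 0 0 0 0 0 0'
python3 to.py .508 .0112 .12
```

```text
clock: 9.12
position: [0.5078, 0.0113, 0.1282]
tool_rot: [-3.142, 0.0, 0.453]
force: [0.3, -0.5, -1.4]
grip_width: 0.0305
finger_force: 69.8
pos [0.5078 0.0113 0.1282] rot [-3.1416e+00  1.0000e-04  4.5270e-01] q7 -0.7 F [ 0.3 -0.5 -1.4]
world d [ 0.0002 -0.0001 -0.0082] tool d [0.0002 0.0002 0.0082]
```

```bash
python3 -m crank '0.02 0 0 0.001 0 0 0;0.02 0 0 0.001 0 0 0;0.02 0 0 0.001 0 0 0;0.02 0 0 0.001 0 0 0;0.02 0 0 0.001 0 0 0;0.02 0 0 0.001 0 0 0;0.02 0 0 0 0 0 0;0.02 0 0 0 0 0 0'
python3 to.py .508 .0112 .12
```

```text
clock: 9.78
position: [0.5081, 0.0108, 0.1222]
tool_rot: [3.141, -0.0, 0.452]
force: [2.8, -5.1, -2.5]
grip_width: 0.0301
finger_force: 69.8
pos [0.5081 0.0108 0.1222] rot [ 3.1406e+00 -3.0000e-04  4.5240e-01] q7 -0.69 F [ 2.8 -5.1 -2.5]
world d [-0.0001  0.0004 -0.0022] tool d [ 0.0001 -0.0004  0.0022]
```

```bash
python3 -m crank '0.02 0 0.0008 0 0 0 0;0.02 0 0 0 0 0 0;0.02 0 0 0 0 0 0;0.02 0 0 0 0 0 0;0.02 0 0 0 0 0 0;0.02 0 0 0 0 0 0;0.02 0 0 0 0 0 0;0.02 0 0 0 0 0 0'
python3 to.py .508 .0112 .12
```

```text
clock: 10.45
position: [0.5082, 0.0106, 0.1223]
tool_rot: [3.142, -0.0, 0.453]
force: [1.8, -2.5, -3.2]
grip_width: 0.0302
finger_force: 69.8
pos [0.5082 0.0106 0.1223] rot [ 3.1415 -0.      0.4528] q7 -0.69 F [ 1.8 -2.5 -3.2]
world d [-0.0002  0.0006 -0.0023] tool d [ 0.0001 -0.0006  0.0023]
```

Halved. Another 0.8 mm the same way, then down 0.5 mm per row.

```bash
python3 -m crank '0.02 0 0.0008 0 0 0 0;0.02 0 0 0 0 0 0;0.02 0 0 0.0005 0 0 0;0.02 0 0 0.0005 0 0 0;0.02 0 0 0.0005 0 0 0;0.02 0 0 0.0005 0 0 0;0.02 0 0 0 0 0 0;0.02 0 0 0 0 0 0'
python3 to.py .508 .0112 .12
```

```text
clock: 11.12
position: [0.5085, 0.0099, 0.1202]
tool_rot: [-3.142, 0.0, 0.453]
force: [-0.1, -0.6, -0.7]
grip_width: 0.0306
finger_force: 69.9
pos [0.5085 0.0099 0.1202] rot [-3.1416  0.      0.4528] q7 -0.68 F [-0.1 -0.6 -0.7]
world d [-0.0005  0.0013 -0.0002] tool d [ 0.0001 -0.0014  0.0002]
```

```bash
python3 -m crank '0.02 0 0 0.0005 0 0 0;0.02 0 0 0.0005 0 0 0;0.02 0 0 0.0005 0 0 0;0.02 0 0 0.0005 0 0 0;0.02 0 0 0.0005 0 0 0;0.02 0 0 0.0005 0 0 0;0.02 0 0 0.0005 0 0 0;0.02 0 0 0 0 0 0'
python3 to.py .508 .0112 .12|head -1
python3 -m crank '0.02 0 0 0.0005 0 0 0;0.02 0 0 0.0005 0 0 0;0.02 0 0 0.0005 0 0 0;0.02 0 0 0.0005 0 0 0;0.02 0 0 0 0 0 0;0.02 0 0 0 0 0 0;0.02 0 0 0 0 0 0;0.02 0 0 0 0 0 0'
```

```text
clock: 11.78
position: [0.5085, 0.0099, 0.1166]
tool_rot: [3.142, 0.0, 0.453]
force: [0.7, -0.6, -1.7]
grip_width: 0.0301
finger_force: 69.9
pos [0.5085 0.0099 0.1166] rot [3.1416e+00 1.0000e-04 4.5280e-01] q7 -0.68 F [ 0.7 -0.6 -1.7]
clock: 12.45
position: [0.5085, 0.0099, 0.1148]
tool_rot: [3.142, -0.0, 0.453]
force: [0.6, 0.8, -0.7]
grip_width: 0.0305
finger_force: 69.9
```

```bash
python3 -m crank '0.02 0 0 0.0005 0 0 0;0.02 0 0 0.0005 0 0 0;0.02 0 0 0.0005 0 0 0;0.02 0 0 0.0005 0 0 0;0.02 0 0 0 0 0 0;0.02 0 0 0 0 0 0;0.02 0 0 0 0 0 0;0.02 0 0 0 0 0 0'
```

```text
clock: 13.12
position: [0.5086, 0.0097, 0.1128]
tool_rot: [3.141, -0.0, 0.453]
force: [1.2, -4.3, 2.3]
grip_width: 0.0305
finger_force: 70.2
```

```bash
python3 -m crank '0.02 0 0 0.0005 0 0 0;0.02 0 0 0.0005 0 0 0;0.02 0 0 0.0005 0 0 0;0.02 0 0 0.0005 0 0 0;0.02 0 0 0 0 0 0;0.02 0 0 0 0 0 0;0.02 0 0 0 0 0 0;0.02 0 0 0 0 0 0'
```

```text
clock: 13.78
position: [0.5087, 0.0101, 0.1109]
tool_rot: [-3.142, -0.001, 0.453]
force: [-0.0, -2.9, 5.5]
grip_width: 0.0305
finger_force: 70.7
```

```bash
python3 -m crank '0.02 0 0 0.0005 0 0 0;0.02 0 0 0.0005 0 0 0;0.02 0 0 0.0005 0 0 0;0.02 0 0 0 0 0 0;0.02 0 0 0 0 0 0;0.02 0 0 0 0 0 0;0.02 0 0 0 0 0 0;0.02 0 0 0 0 0 0'
```

```text
clock: 14.45
position: [0.5085, 0.01, 0.1092]
tool_rot: [-3.142, -0.0, 0.453]
force: [2.2, -1.5, 1.7]
grip_width: 0.0304
finger_force: 70.1
```

```bash
python3 -m crank '0.02 0 0 0.0005 0 0 0;0.02 0 0 0.0005 0 0 0;0.02 0 0 0.0005 0 0 0;0.02 0 0 0 0 0 0;0.02 0 0 0 0 0 0;0.02 0 0 0 0 0 0;0.02 0 0 0 0 0 0;0.02 0 0 0 0 0 0'
```

```text
clock: 15.12
position: [0.5084, 0.0099, 0.1076]
tool_rot: [-3.142, 0.0, 0.453]
force: [1.7, -2.4, -3.0]
grip_width: 0.0301
finger_force: 69.8
```

```bash
python3 -m crank '0.02 0 0 0.0002 0 0 0;0.02 0 0 0.0002 0 0 0;0.02 0 0 0.0002 0 0 0;0.02 0 0 0.0002 0 0 0;0.02 0 0 0.0002 0 0 0;0.02 0 0 0.0002 0 0 0;0.02 0 0 0.0002 0 0 0;0.02 0 0 0.0002 0 0 0'
```

```text
clock: 15.78
position: [0.5084, 0.0099, 0.106]
tool_rot: [-3.142, 0.0, 0.453]
force: [2.4, -1.4, 0.8]
grip_width: 0.0304
finger_force: 69.9
```

```bash
python3 -m crank '0.02 0 0 0.0002 0 0 0;0.02 0 0 0.0002 0 0 0;0.02 0 0 0.0002 0 0 0;0.02 0 0 0.0002 0 0 0;0.02 0 0 0.0002 0 0 0;0.02 0 0 0.0002 0 0 0;0.02 0 0 0.0002 0 0 0;0.02 0 0 0.0002 0 0 0'
```

```text
clock: 16.45
position: [0.5085, 0.0099, 0.1045]
tool_rot: [-3.142, 0.0, 0.453]
force: [1.7, -0.5, -0.6]
grip_width: 0.0302
finger_force: 70.0
```

```bash
python3 -m crank '0.02 0 0 0.0002 0 0 0;0.02 0 0 0.0002 0 0 0;0.02 0 0 0.0002 0 0 0;0.02 0 0 0.0002 0 0 0;0.02 0 0 0.0002 0 0 0;0.02 0 0 0.0002 0 0 0;0.02 0 0 0.0002 0 0 0;0.02 0 0 0.0002 0 0 0'
```

```text
clock: 17.12
position: [0.5085, 0.0099, 0.1029]
tool_rot: [3.142, -0.0, 0.453]
force: [1.1, -1.3, 2.1]
grip_width: 0.0305
finger_force: 70.1
```

```bash
python3 -m crank '0.02 0 0 0.0002 0 0 0;0.02 0 0 0.0002 0 0 0;0.02 0 0 0.0002 0 0 0;0.02 0 0 0.0002 0 0 0;0.02 0 0 0.0002 0 0 0;0.02 0 0 0.0002 0 0 0;0.02 0 0 0.0002 0 0 0;0.02 0 0 0.0002 0 0 0'
```

```text
clock: 17.78
position: [0.5085, 0.0099, 0.1013]
tool_rot: [-3.142, 0.0, 0.453]
force: [2.0, -2.1, 2.5]
grip_width: 0.0304
finger_force: 70.2
```

```bash
python3 -m crank '0.02 0 0 0.0002 0 0 0;0.02 0 0 0.0002 0 0 0;0.02 0 0 0.0002 0 0 0;0.02 0 0 0.0002 0 0 0;0.02 0 0 0.0002 0 0 0;0.02 0 0 0.0002 0 0 0;0.02 0 0 0.0002 0 0 0;0.02 0 0 0.0002 0 0 0'
```

```text
clock: 18.45
position: [0.5084, 0.0099, 0.0997]
tool_rot: [-3.142, 0.0, 0.453]
force: [1.6, -1.3, -1.6]
grip_width: 0.0306
finger_force: 69.8
```

```bash
python3 -m crank '0.02 0 0 0.0002 0 0 0;0.02 0 0 0.0002 0 0 0;0.02 0 0 0.0002 0 0 0;0.02 0 0 0.0002 0 0 0;0.02 0 0 0.0002 0 0 0;0.02 0 0 0.0002 0 0 0;0.02 0 0 0.0002 0 0 0;0.02 0 0 0.0002 0 0 0'
```

```text
clock: 19.12
position: [0.5085, 0.0099, 0.0981]
tool_rot: [3.142, 0.0, 0.453]
force: [1.1, -1.0, 2.8]
grip_width: 0.0305
finger_force: 70.2
```

```bash
python3 -m crank '0.02 0 0 0.0002 0 0 0;0.02 0 0 0.0002 0 0 0;0.02 0 0 0.0002 0 0 0;0.02 0 0 0.0002 0 0 0;0.02 0 0 0.0002 0 0 0;0.02 0 0 0.0002 0 0 0;0.02 0 0 0 0 0 0;0.02 0 0 0 0 0 0'
```

```text
clock: 19.78
position: [0.5084, 0.0099, 0.0968]
tool_rot: [3.142, 0.0, 0.453]
force: [2.8, -1.3, -5.8]
grip_width: 0.0303
finger_force: 69.5
```

The push dropped to -5.8 N, which is the click pulling the sleeve down. I'll take a stationary reading to confirm.

```bash
python3 -m crank '0.02 0 0 0 0 0 0;0.02 0 0 0 0 0 0;0.02 0 0 0 0 0 0;0.02 0 0 0 0 0 0;0.02 0 0 0 0 0 0;0.02 0 0 0 0 0 0;0.02 0 0 0 0 0 0;0.02 0 0 0 0 0 0'
python3 -m crank '0.02 0 0 0.0001 0 0 0;0.02 0 0 0.0001 0 0 0;0.02 0 0 0.0001 0 0 0;0.02 0 0 0.0001 0 0 0;0.02 0 0 0.0001 0 0 0;0.02 0 0 0 0 0 0;0.02 0 0 0 0 0 0;0.02 0 0 0 0 0 0'
```

```text
clock: 20.45
position: [0.5085, 0.0098, 0.097]
tool_rot: [3.142, -0.0, 0.453]
force: [0.5, -0.7, -3.5]
grip_width: 0.0302
finger_force: 70.0
clock: 21.12
position: [0.5085, 0.0099, 0.0964]
tool_rot: [3.142, 0.0, 0.453]
force: [2.0, -1.1, -4.6]
grip_width: 0.0303
finger_force: 70.0
```

```bash
python3 -m crank '0.02 0 0 0.0002 0 0 0;0.02 0 0 0.0002 0 0 0;0.02 0 0 0.0002 0 0 0;0.02 0 0 0.0002 0 0 0;0.02 0 0 0 0 0 0;0.02 0 0 0 0 0 0;0.02 0 0 0 0 0 0;0.02 0 0 0 0 0 0'
```

```text
clock: 21.78
position: [0.5084, 0.0099, 0.0955]
tool_rot: [-3.142, 0.0, 0.453]
force: [2.6, -1.2, -8.9]
grip_width: 0.0306
finger_force: 69.8
```

```bash
python3 -m crank '0.02 0 0 0.0002 0 0 0;0.02 0 0 0.0002 0 0 0;0.02 0 0 0.0002 0 0 0;0.02 0 0 0.0002 0 0 0;0.02 0 0 0 0 0 0;0.02 0 0 0 0 0 0;0.02 0 0 0 0 0 0;0.02 0 0 0 0 0 0'
```

```text
clock: 22.45
position: [0.5084, 0.0099, 0.0948]
tool_rot: [-3.141, 0.0, 0.453]
force: [0.6, -0.0, -8.4]
grip_width: 0.03
finger_force: 69.8
```

```bash
python3 -m crank '0.02 0 0 0.0002 0 0 0;0.02 0 0 0.0002 0 0 0;0.02 0 0 0.0002 0 0 0;0.02 0 0 0.0002 0 0 0;0.02 0 0 0 0 0 0;0.02 0 0 0 0 0 0;0.02 0 0 0 0 0 0;0.02 0 0 0 0 0 0'
```

```text
clock: 23.12
position: [0.5084, 0.0099, 0.0939]
tool_rot: [-3.142, 0.0, 0.453]
force: [1.5, -0.6, -11.0]
grip_width: 0.0305
finger_force: 70.0
```

```bash
python3 -m crank '0.02 0 0 0.0002 0 0 0;0.02 0 0 0.0002 0 0 0;0.02 0 0 0.0002 0 0 0;0.02 0 0 0.0001 0 0 0;0.02 0 0 0 0 0 0;0.02 0 0 0 0 0 0;0.02 0 0 0 0 0 0;0.02 0 0 0 0 0 0'
```

```text
clock: 23.78
position: [0.5085, 0.0098, 0.0933]
tool_rot: [3.142, 0.0, 0.453]
force: [0.0, -2.7, -10.3]
grip_width: 0.0305
finger_force: 70.0
```

```bash
python3 -m crank '0.02 0 0 0.0002 0 0 0;0.02 0 0 0.0002 0 0 0;0.02 0 0 0.0002 0 0 0;0.02 0 0 0.0002 0 0 0;0.02 0 0 0 0 0 0;0.02 0 0 0 0 0 0;0.02 0 0 0 0 0 0;0.02 0 0 0 0 0 0'
```

```text
clock: 24.45
position: [0.5086, 0.01, 0.0926]
tool_rot: [3.142, -0.0, 0.453]
force: [0.7, 0.7, -1.7]
grip_width: 0.0303
finger_force: 70.7
```

```bash
python3 -m crank '0.02 0 0 0.0002 0 0 0;0.02 0 0 0.0002 0 0 0;0.02 0 0 0.0002 0 0 0;0.02 0 0 0 0 0 0;0.02 0 0 0 0 0 0;0.02 0 0 0 0 0 0;0.02 0 0 0 0 0 0;0.02 0 0 0 0 0 0'
```

```text
clock: 25.12
position: [0.5085, 0.0099, 0.092]
tool_rot: [3.142, -0.0, 0.453]
force: [1.1, -0.3, -1.6]
grip_width: 0.0302
finger_force: 70.7
```

```bash
python3 -m crank '0.02 0 0 0.0002 0 0 0;0.02 0 0 0.0002 0 0 0;0.02 0 0 0 0 0 0;0.02 0 0 0 0 0 0;0.02 0 0 0 0 0 0;0.02 0 0 0 0 0 0;0.02 0 0 0 0 0 0;0.02 0 0 0 0 0 0'
```

```text
clock: 25.78
position: [0.5085, 0.0099, 0.0915]
tool_rot: [-3.142, 0.0, 0.453]
force: [-0.1, -0.2, -1.0]
grip_width: 0.0303
finger_force: 70.7
```

The pull ended and the push sits near zero, so the balls are out in the groove. Releasing.

```bash
python3 -m crank '0.055 0 0 0 0 0 0;0.055 0 0 0 0 0 0;0.055 0 0 0 0 0 0;0.055 0 0 0 0 0 0;0.055 0 0 0 0 0 0;0.055 0 0 0 0 0 0;0.055 0 0 0 0 0 0;0.055 0 0 0 0 0 0'
python3 -m crank '0.055 0 0 -0.005 0 0 0;0.055 0 0 -0.01 0 0 0;0.055 0 0 -0.02 0 0 0;0.055 0 0 -0.02 0 0 0;0.055 0 0 -0.03 0 0 0;0.055 0 0 -0.03 0 0 0;0.055 0 0 -0.02 0 0 0;0.055 0 0 0 0 0 0'
python3 -m crank '0.055 0.02 -0.02 0 0 0 0;0.055 0.02 -0.02 0 0 0 0;0.055 0.02 -0.02 0 0 0 0;0.055 0.02 -0.02 0 0 0 0;0.055 0.02 -0.02 0 0 0 0;0.055 0 0 0 0 0 0;0.055 0 0 0 0 0 0;0.055 0 0 0 0 0 0'
python3 - <<'E'
from h import *
for n in("top","scene"):
    W=cloud(grab(n)); r=np.hypot(W[:,:,0]-.508,W[:,:,1]-.0105)
    for lo,hi in((0,.008),(.008,.012),(.012,.0165),(.017,.02)):
        w=W[(r>=lo)&(r<hi)&(W[:,:,2]<.13)&(W[:,:,2]>.03)]
        if len(w): print(n,lo,len(w),w.mean(0).round(4),np.percentile(w[:,2],[10,50,90,98]).round(4))
f=grab("scene"); f["pixels"]=f["pixels"][200:400,300:560]; save(f,"s3.png",k=3)
E
```

```text
clock: 26.45
position: [0.5085, 0.0099, 0.0915]
tool_rot: [3.142, 0.0, 0.453]
force: [0.9, -0.4, -0.2]
grip_width: 0.0549
finger_force: 0.0
clock: 27.12
position: [0.5099, 0.0096, 0.2308]
tool_rot: [3.141, -0.005, 0.452]
force: [-0.5, -0.5, 0.5]
grip_width: 0.0551
finger_force: 0.0
clock: 27.78
position: [0.5544, 0.1428, 0.2268]
tool_rot: [3.141, 0.0, 0.452]
force: [-0.9, -0.8, -0.6]
grip_width: 0.0555
finger_force: 0.0
scene 0 22 [0.51   0.0114 0.0813] [0.0799 0.0809 0.0825 0.0853]
scene 0.008 107 [0.5143 0.0141 0.0871] [0.0788 0.0879 0.0941 0.0954]
scene 0.012 80 [0.5027 0.0095 0.0918] [0.09   0.0935 0.0947 0.0953]
scene 0.017 83 [0.4921 0.0147 0.0738] [0.0489 0.0778 0.0926 0.0951]
```

View pics/s3.png

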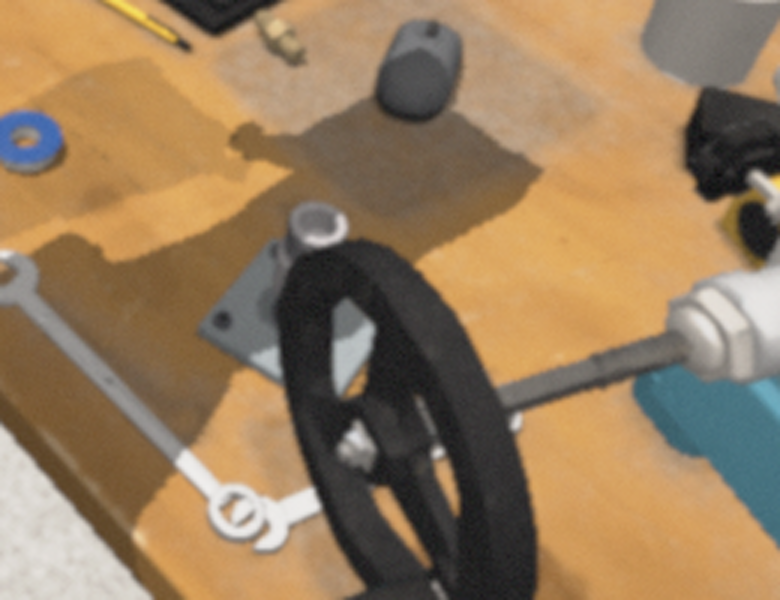

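The sleeve stands upright on the post, with its rim at (318,222) in the crop. Its top is at about 94.5 mm, which puts the underside at about 37 mm. Nothing else has moved.

```bash
python3 -c "
from workcell import bot; print(bot.job_done())"
```

```text
the job is handed in; nothing more can be done
None
```

The sleeve is on the test post, wide end down, and released; I felt the click and the final look agrees, with its underside about 37 mm above the bench, and I handed the job in at about 28 s (the hand-in returned no verdict).

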